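# Prop open the cover of the slide dryer

### The arm

A 6-joint arm with a two-finger parallel gripper is mounted at the origin on the work surface. World frame = base frame: x ahead of the robot, y to its left, z up, the work surface at z = 0. Lengths are in mm, angles in rad, forces in N, time in s.
With the tool pointing down it reaches from about 375 to 925 mm from the base axis. Payload 5.7 kg.
Tool frame: the origin (TCP) lies at the very end of the fingers, on their centre line; the grasp point (between the pads) lies 19 mm behind it; z points along the fingers, y is the line along which they close (so a half turn about z gives the same grasp; the last joint's range is limited). The gripper opens to 85 mm and grips with 20 to 120 N. Pads are 22 mm wide; open, the fingers measure 114 mm over their backs; the gripper's body (76 mm by 85 mm) begins 54 mm behind the grasp point. The pads swing forward as they close: fully open they stand 13 mm farther back than shut.
Start: joints at [1.132, 0.359, 1.51, -0, 1.272, -0.115], TCP at [190.895, 568.79, 231.267] pointing down, gripper open.
Joint ranges: [-2.97, 2.97], [-1.01, 2.36], [0.21, 2.38], [-0.96, 4.11], [0.2, 2.71], [-2.98, 2.98]. Speed limits (rad/s): [2.39, 2.39, 3.14, 3.14, 3.14, 3.14].

### API

Orientations are given as a 3x3 rotation matrix whose columns are the frame's x, y, z axes.
In Python, from cell import ctrl gives the robot as it stands.
- The arm moves only by the tool move_arm, never from a script. Its argument "moves" is a list of rows, each an object of numbers: "x", "y", "z": the shift along the world's x, y, z in mm; "spin": the turn about the world's z in rad. In form: [{"x": .., "y": .., "z": .., "spin": ..}, ...]. A call has 1 to 5 rows; each row is the pose to reach, as a shift and turn from the pose commanded when the call began; what a row does not reach only later rows make up. A row lasts 1/12 s, in which the tool goes at most 41.7 mm and 7.16 degrees, less where a joint would pass 70% of its speed; a pose out of reach is approached as far as the arm can. A call with a gripper value outside its range is refused whole. "hand" is the opening, from 0 (shut) to 1 (fully open), set as the call begins (left out, the last holds). The fingers move at their own pace and stop on an object; the grip force is fixed at half the most. Time passes only in rows, so rows that repeat a pose let the fingers close. It gives the time, the measured TCP pose, the force, the opening and the grip force at its end, in the units of the state.
- ctrl.state(): the state, without advancing time (a new reading comes with each control period).
- ctrl.get_image(name): name is "scene" or "side" or "wrist"; returns a dict with "pixels" (420x560x3 uint8, blue, green, red), "K" (3x3 intrinsics, pixels), "view" (4x4, takes a point from world to camera coordinates). Camera axes: x right, y down, z forward; pixel columns grow to the right and rows downward; lengths in mm; the calibration is good to about 2 mm. The wrist camera is an equidistant fisheye: a pixel r from the principal point sees the ray r / f radians off the axis. A picture is of the moment at which its call begins. There is no depth.
- ctrl.hand_in(): hands the job in; it is judged then, once.
The state is a dict: "t": time; "qpos": joint angles; "joint_vel": joint speeds; "joint_efforts": joint torques, N m; "tool_pos": TCP position; "eef_rot": TCP orientation; "force": force on the tool from outside, world axes, zero at the start; "wrist_torque": the same for the moment, N m; "finger_gap": finger opening in mm; "grasp_force": force on a finger pad.
Only numpy, scipy, OpenCV 4.12 (cv2) and the standard library are available. Lean on these libraries where they do the work, as an engineer would, in place of code of your own. Each camera call takes 0.05 s, during which the arm holds its last target. There are 200 camera calls.

### The job

Someone has left the blue slide box on the cover of the slide dryer: lay it gently flat in the steel tray. Then lift the dryer's cover right back so that it stays up by itself, swing the prop rod up out of its clip until it leans on its stop, and lower the cover gently until the rod's tip sits in the slot of the cover's bracket and the rod carries the cover. Leave everything else standing where it is.

Things in the scene. Friction and masses are not known exactly. Their poses are not given: they have to be found in the camera images.
- dryer: White bench-top slide dryer, fixed: a box 290 (x) x 370 (y) x 85 mm high. Origin at the centre of its underside; x points from its front to its back (hinge side), y to its left, z up. Its top deck is 85 mm above the bench. The cover (270 mm wide in y, 215 mm deep in x, 50 mm high when shut, flat on top) stands over the left part of the deck; the prop rod lies along the right part of the deck in the plane y = -135 mm
- cover (a joint): Angle of the cover, rad: 0 shut, grows as the front edge goes up and back about the dryer's y axis, stop at 1.46. Mass about 0.7 kg: raised beyond about 1.27 it leans back on the stop by its own weight; from anything below about 1.19 it falls shut unless held or propped. With the rod's tip in the slot it rests at about 0.95
- cover_hinge (a point): Middle of the cover's hinge line (along the dryer's y axis), at deck height, 110 mm behind the dryer's centre, 35 mm to the left
- cover_handle (a point): Middle of the black pull handle on top of the cover: a round bar 9 mm thick and 110 mm long along the dryer's y axis, 38 mm off the cover's top face. With the cover shut it lies 175 mm in front of the hinge line and 88 mm above it; it turns with the cover about the hinge line
- slot (a point): Seat of the rod's tip inside the slot of the steel bracket that sticks out from the right edge of the cover. The slot is a pocket open downwards (cover shut), 36 mm long towards the hinge, 18 mm wide, 12 mm deep; with the cover shut the point lies 178 mm in front of the hinge line, 41 mm above it and 170 mm to the right of its middle. It turns with the cover
- prop (a joint): Angle of the prop rod, rad: 0 lying forward in its clip, grows as the tip swings up and back about the dryer's y axis; 1.57 upright; stop at 1.78, where it leans back and stays by its own weight (it falls back to the clip if let go before upright). At the stop the tip is where the slot comes down to with the cover at about 0.96
- prop_pivot (a point): Pivot of the prop rod, 26 mm above the deck, 14 mm behind the dryer's centre, 135 mm to the right
- prop_grip (a point): Centre of the yellow finger tab on the rod: a flat disc 28 mm across, 10 mm thick, flat faces to the dryer's left and right, 110 mm from the pivot. Rod in its clip: it points to the dryer's front, its axis 26 mm above the deck; the clip is 35 mm nearer the pivot, the shut cover's bracket just over the rod behind the tab. Gripped here, the rod turns between the fingers and may lag by 0.1 rad
- prop_tip (a point): Centre of the rod's round black tip, 144 mm from the pivot. The steel rod is 9 mm thick
- slide_box: Blue plastic slide box, 95 (x) x 50 (y) x 34 mm (z), about 160 g. Origin at its centre. Starts flat on the cover, between handle and hinge
- tray: Shallow steel tray, fixed on the bench to the left or the right of the dryer: outside 240 (x) x 160 (y) x 18 mm, walls and floor 4 mm thick. Origin at the centre of its underside. A small amber bottle stands in its +x part, the rest is free
- glove_box: Glove box, fixed, 220 (x) x 120 (y) x 75 mm high, origin at the centre of its underside, on the other side of the dryer
- stain_bottle_mid (a point): Small amber bottle standing in the tray, 32 mm thick, 65 mm high, point at mid height. To be left alone
- oil_bottle_mid (a point): Small amber bottle standing on the dryer's deck behind the prop rod's pivot, 26 mm thick, 55 mm high, point at mid height. To be left alone
- staining_jar_mid (a point): Jar with green lid on the bench at the dryer's right side, 52 mm thick, 100 mm high, point at mid height. To be left alone
- specimen_jar_mid (a point): White jar with red lid on the bench at the dryer's left side, 44 mm thick, 60 mm high, point at mid height. To be left alone
- wash_bottle_mid (a point): White bottle behind the dryer, 60 mm thick, 150 mm high, point at mid height. To be left alone
- reagent_bottle_mid (a point): Amber bottle behind the dryer, 56 mm thick, 120 mm high, point at mid height. To be left alone
- beaker_mid (a point): Glass beaker behind the dryer, 66 mm wide, 85 mm high, point at mid height. To be left alone
- marker_mid (a point): Orange marker pen lying on the bench in front of the dryer on the left, 120 mm long, 14 mm thick. To be left alone
Things that resemble listed ones, but are neither listed nor needed, are in the scene too. What is meant by the slide_box is not yellow, and is the larger of those in its own colour.

How it is judged:
By the outcome, as a careful person would: the job done as asked, in the order asked, and still so for the second after the job is handed in, with the robot touching nothing.
It also fails if it takes over 72 s, if anything falls off the work surface, if the arm or the gripper's body presses on something with over 40 N, if the wrist force passes 120 N, or if a joint passes its speed limit or range.

## Working session

There is one attempt and no reset: what is moved stays moved. The work goes in short steps, Python scripts to look and compute and a tool call to move; the robot and the scene stay as the last step left them, time stands still between calls to the robot, and variables do not carry over. Pictures are saved under pics/ and viewed, at most 10 in all, crops included, and the job is handed in when it is done.

Besides the shell and the picture viewer there is one more tool, called after ">>>" in YAML: its name, and indented under it one key for each argument. move_arm: Moves the arm, as the interface text tells. Its arguments: {"type":"object","properties":{"moves":{"type":"array","items":{"type":"object","properties":{"x":{"type":"number"},"y":{"type":"number"},"z":{"type":"number"},"spin":{"type":"number"}}}},"hand":{"type":"number"}},"required":["moves"]}

```bash
mkdir -p pics; ls; python3 - <<'E'
from cell import ctrl
import cv2,numpy as np
s=ctrl.state();print({k:np.round(v,3).tolist() for k,v in s.items()})
for n in["scene","side"]:
    d=ctrl.get_image(n);cv2.imwrite(f"pics/{n}0.png",cv2.resize(d["pixels"],(800,600),interpolation=cv2.INTER_CUBIC))
    print(n,np.round(d["K"],1).tolist(),np.round(d["view"],3).tolist())
    np.savez(f"cam_{n}.npz",K=d["K"],view=d["view"])
E
```

```text
pics
{'t': 0.0, 'qpos': [1.132, 0.36, 1.511, 0.0, 1.273, -0.115], 'joint_vel': [-0.002, -0.002, 0.0, -0.001, 0.001, -0.001], 'joint_efforts': [0.001, -52.765, -27.861, 0.0, 0.014, -0.0], 'tool_pos': [190.586, 568.178, 230.439], 'eef_rot': [[-0.948, 0.318, -0.001], [0.318, 0.948, -0.002], [0.0, -0.002, -1.0]], 'force': [-0.348, 0.414, 0.187], 'wrist_torque': [0.02, -0.057, -0.02], 'grasp_force': 0.0, 'finger_gap': 85.273}
scene [[437.8, 0.0, 279.0], [0.0, 437.8, 208.7], [0.0, 0.0, 1.0]] [[-0.638, 0.77, -0.014, 309.585], [0.614, 0.498, -0.613, -235.628], [-0.465, -0.399, -0.79, 1445.055], [0.0, 0.0, 0.0, 1.0]]
side [[462.9, 0.0, 276.8], [0.0, 462.9, 210.8], [0.0, 0.0, 1.0]] [[0.738, -0.674, 0.002, -371.226], [-0.335, -0.369, -0.867, 278.072], [0.585, 0.639, -0.499, 980.054], [0.0, 0.0, 0.0, 1.0]]
```

View pics/scene0.png

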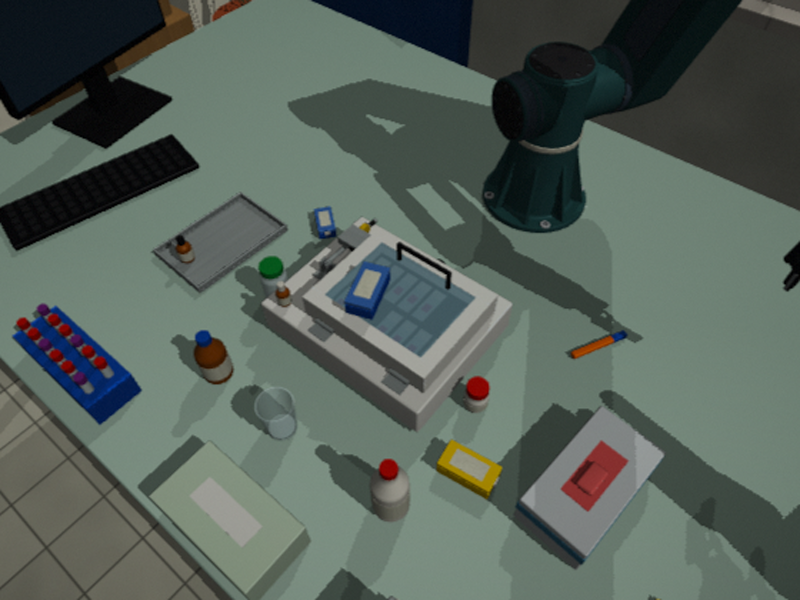

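View pics/side0.png

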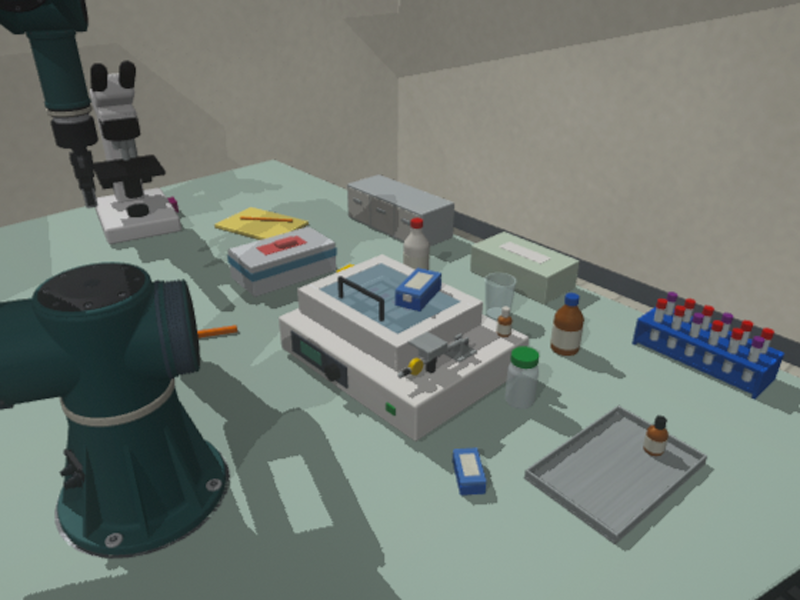

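The scene picture shows the dryer deck corners at about (366,220), (263,305), (418,402) and (512,305), with the tray at (240,196), (287,228), (200,288) and (154,251). The larger blue box lies on the cover near (367,288), and the small decoy lies on the bench. In the side picture the deck corners are about (282,318), (417,408) and (527,340), and the tray corners (619,408), (706,461), (617,537) and (528,471).

```bash
cat > h.py <<'E'
import numpy as np
from scipy.optimize import least_squares
C={n:dict(np.load(f"cam_{n}.npz")) for n in["scene","side"]}
def proj(n,P):
    c=C[n];P=np.atleast_2d(P);p=(c["view"][:3,:3]@P.T+c["view"][:3,3:]);q=c["K"]@p
    return (q[:2]/q[2]).T*800/560
def place(p,L):
    c,s=np.cos(p[2]),np.sin(p[2]);L=np.atleast_2d(L).astype(float)
    return np.c_[p[0]+c*L[:,0]-s*L[:,1],p[1]+s*L[:,0]+c*L[:,1],L[:,2]]
def fit(p0,obs):
    f=lambda p:np.concatenate([(proj(n,place(p,l))[0]-np.array(uv)) for n,l,uv in obs])
    r=least_squares(f,p0,loss="soft_l1",x_scale=[100,100,1]);return r.x,f(r.x).reshape(-1,2)
E
cat > m1.py <<'E'
from h import *
o=[("scene",(-145,-185,85),(366,220)),("scene",(145,-185,85),(263,305)),("scene",(145,185,85),(418,402)),("scene",(-145,185,85),(512,305)),
("side",(-145,185,85),(282,318)),("side",(-145,-185,85),(417,408)),("side",(145,-185,85),(527,340)),
("scene",(-65,90,173),(450,270)),("scene",(-65,-20,173),(399,245)),("side",(-65,90,173),(339,280)),("side",(-65,-20,173),(382,303))]
p,r=fit([600,0,0],o);print("dryer",p.round(3));print(r.round(1).tolist())
o=[("scene",(-120,160/2,18),(287,228)),("scene",(-120,-80,18),(240,196)),("scene",(120,-80,18),(154,251)),("scene",(120,80,18),(200,288)),
("side",(-120,80,18),(528,471)),("side",(-120,-80,18),(617,537)),("side",(120,-80,18),(706,461)),("side",(120,80,18),(619,408))]
q,r=fit([600,-300,0],o);print("tray",q.round(3));print(r.round(1).tolist())
E
python3 m1.py
python3 - <<'E'
import cv2,numpy as np
a=cv2.imread("pics/scene0.png")[200:350,300:440];b=cv2.imread("pics/side0.png")[250:400,370:510]
f=lambda i:cv2.resize(i,(400,428),interpolation=cv2.INTER_CUBIC)
cv2.imwrite("pics/c1.png",np.hstack([f(a),f(b)]))
E
```

```text
dryer [ 4.93627e+02 -2.16650e+01  2.50000e-02]
[[-5.5, -6.3], [-3.7, -3.4], [0.5, 9.8], [1.3, -5.1], [-6.4, -0.9], [-1.0, 0.2], [2.8, -3.3], [-1.6, 1.3], [-0.4, -2.1], [0.0, -0.9], [-1.4, -1.8]]
tray [ 5.46325e+02 -4.50498e+02 -4.00000e-02]
[[-0.3, -4.6], [0.3, -5.3], [-1.5, -2.3], [-1.8, -0.8], [-3.7, -0.3], [0.0, -0.1], [1.1, -5.3], [-2.0, -2.9]]
```

View pics/c1.png

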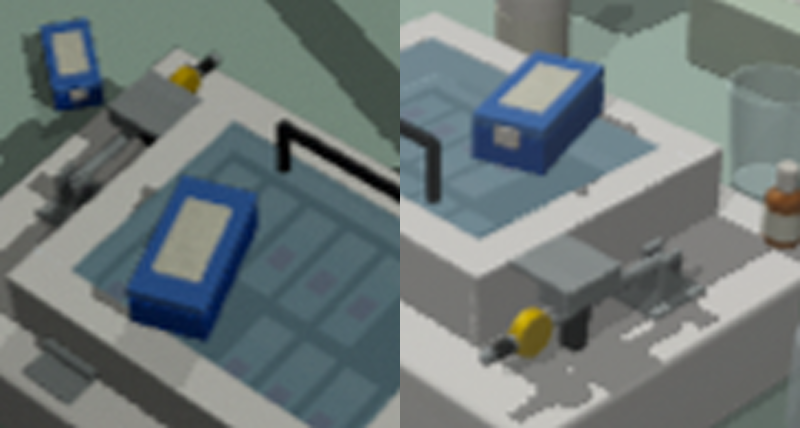

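The crop shows the blue box top corners in scene pixels at (364,262), (390,267), (374,310) and (346,302), and in side pixels at (396,290), (421,295), (441,273) and (414,268). The yellow tab is at scene (365,227) and side (415,366).

```bash
cat >> m1.py <<'E'
o=[("scene",(-145,-185,85),(361,217)),("scene",(145,-185,85),(263,303)),("scene",(-145,185,85),(512,303)),
("side",(-145,185,85),(280,318)),("side",(-145,-185,85),(417,411)),("side",(145,-185,85),(527,340)),
("scene",(-65,90,173),(450,270)),("scene",(-65,-20,173),(399,244)),("side",(-65,90,173),(339,280)),("side",(-65,-20,173),(382,303)),
("scene",(-96,-135,111),(365,227)),("side",(-96,-135,111),(415.5,366))]
p,r=fit([600,0,0],o);print("dryer",p.round(3));print(r.round(1).tolist())
h=[((-47.5,-25),(363.7,262.3),(421.5,295.5)),((-47.5,25),(390.3,267.2),(396.3,290.3)),((47.5,25),(373.9,309.6),(413.8,268.2)),((47.5,-25),(346.2,302.2),(441,272.8))]
o=[(n,(*l,169),uv) for l,a,b in h for n,uv in(("scene",a),("side",b))]
b,r=fit([500,0,0],o);print("box",b.round(3));print(r.round(1).tolist())
N=dict(handle=(-65,35,173),tab=(-96,-135,111),hinge=(110,35,85),pivot=(14,-135,111))
for k,v in N.items():print(k,place(p,v).round(1))
from cell import ctrl
w=ctrl.get_image("wrist");print(w["K"].round(1).tolist(),w["view"].round(3).tolist())
E
python3 m1.py|tail -n +5
```

```text
dryer [ 4.93172e+02 -2.14720e+01  2.60000e-02]
[[-0.4, -3.4], [-3.5, -1.4], [1.5, -3.4], [-4.7, -0.7], [-1.1, -2.7], [2.6, -3.4], [-1.3, 1.2], [-0.3, -1.2], [-0.3, -0.8], [-1.6, -1.7], [-1.9, 2.0], [-0.1, 1.5]]
box [ 5.33405e+02 -2.51080e+01  4.23000e-01]
[[-1.3, -1.1], [-0.8, -0.9], [-0.7, -0.5], [-2.0, -1.3], [0.0, -1.0], [0.7, -1.6], [-0.8, 0.3], [-1.4, -1.3]]
handle [[427.3  11.8 173. ]]
tab [[ 400.7 -158.9  111. ]]
hinge [[602.2  16.4  85. ]]
pivot [[ 510.7 -156.1  111. ]]
[[325.2, 0.0, 280.4], [0.0, 325.2, 213.4], [0.0, 0.0, 1.0]] [[0.319, 0.948, -0.002, -598.763], [0.906, -0.304, 0.294, -39.133], [0.278, -0.096, -0.956, 380.028], [0.0, 0.0, 0.0, 1.0]]
```

>>> move_arm:
  hand: 1
  moves:
    - {"x": 12, "y": -20, "z": 5, "spin": 0.03}
    - {"x": 30, "y": -52, "z": 10, "spin": 0.08}
    - {"x": 50, "y": -88, "z": 15, "spin": 0.13}
    - {"x": 70, "y": -124, "z": 20, "spin": 0.18}
    - {"x": 90, "y": -160, "z": 25, "spin": 0.23}

```text
t: 0.57
tool_pos: [281.1, 407.1, 256.1]
eef_rot: [[-0.996, 0.09, -0.0], [0.09, 0.996, -0.001], [0.0, -0.001, -1.0]]
force: [0.2, -0.2, -0.3]
finger_gap: 85.2
grasp_force: 0.0
```

>>> move_arm:
  moves:
    - {"x": 20, "y": -36, "z": 0, "spin": 0.05}
    - {"x": 40, "y": -72, "z": 0, "spin": 0.1}
    - {"x": 60, "y": -108, "z": 0, "spin": 0.15}
    - {"x": 80, "y": -144, "z": 0, "spin": 0.2}
    - {"x": 100, "y": -180, "z": 0, "spin": 0.25}

```text
t: 0.98
tool_pos: [381.2, 226.9, 256.3]
eef_rot: [[-0.987, -0.158, 0.0], [-0.158, 0.987, -0.0], [-0.0, -0.0, -1.0]]
force: [0.4, 0.4, 0.1]
finger_gap: 85.4
grasp_force: 0.0
```

>>> move_arm:
  moves:
    - {"x": 20, "y": -36, "z": 0, "spin": 0.05}
    - {"x": 40, "y": -72, "z": 0, "spin": 0.1}
    - {"x": 60, "y": -108, "z": 0, "spin": 0.15}
    - {"x": 80, "y": -144, "z": 0, "spin": 0.2}
    - {"x": 100, "y": -174, "z": 0, "spin": 0.23}

```text
t: 1.4
tool_pos: [481.3, 52.2, 256.2]
eef_rot: [[-0.926, -0.378, -0.0], [-0.378, 0.926, -0.001], [0.0, -0.0, -1.0]]
force: [1.2, 0.3, -1.1]
finger_gap: 85.4
grasp_force: 0.0
```

>>> move_arm:
  moves:
    - {"x": 20, "y": -30, "z": 0, "spin": 0.03}
    - {"x": 35, "y": -55, "z": 0, "spin": 0.04}
    - {"x": 45, "y": -70, "z": 0, "spin": 0.04}
    - {"x": 52, "y": -80, "z": 0, "spin": 0.04}
    - {"x": 52, "y": -80, "z": 0, "spin": 0.04}

```text
t: 1.82
tool_pos: [534.1, -27.0, 256.0]
eef_rot: [[-0.911, -0.411, 0.0], [-0.411, 0.911, -0.001], [-0.0, -0.001, -1.0]]
force: [-0.7, 0.1, -0.2]
finger_gap: 85.4
grasp_force: 0.0
```

```bash
cat > wr.py <<'E'
import sys,cv2,numpy as np
from cell import ctrl
def ray(d,uv):  # pixel (560x420) -> world origin, direction
    K,V=d["K"],d["view"];a=(np.array(uv)-K[:2,2])/[K[0,0],K[1,1]];r=np.hypot(*a)
    v=np.array([*(a/r*np.sin(r)),np.cos(r)]) if r>0 else np.array([0,0,1.])
    R=V[:3,:3];return -R.T@V[:3,3],R.T@v
def at(d,uv,z):
    o,v=ray(d,uv);return o+v*(z-o[2])/v[2]
def wp(d,P):
    p=d["view"][:3,:3]@np.array(P)+d["view"][:3,3];t=np.arctan2(np.hypot(p[0],p[1]),p[2]);n=p[:2]/np.hypot(p[0],p[1])
    return d["K"][:2,2]+n*t*d["K"][0,0]
def snap(name):
    d=ctrl.get_image("wrist");np.savez(f"w_{name}.npz",K=d["K"],view=d["view"])
    cv2.imwrite(f"pics/w_{name}.png",cv2.resize(d["pixels"],(800,600),interpolation=cv2.INTER_CUBIC));return d
E
python3 - <<'E'
from wr import *
d=snap("a");s=ctrl.state();print(s["t"],s["tool_pos"].round(1),s["eef_rot"].round(3).tolist(),s["qpos"].round(2))
E
```

```text
1.8667 [533.  -25.6 255.9] [[-0.911, -0.412, -0.001], [-0.412, 0.911, 0.0], [0.0, 0.001, -1.0]] [-0.18  0.24  1.62  0.    1.28 -2.17]
```

View pics/w_a.png

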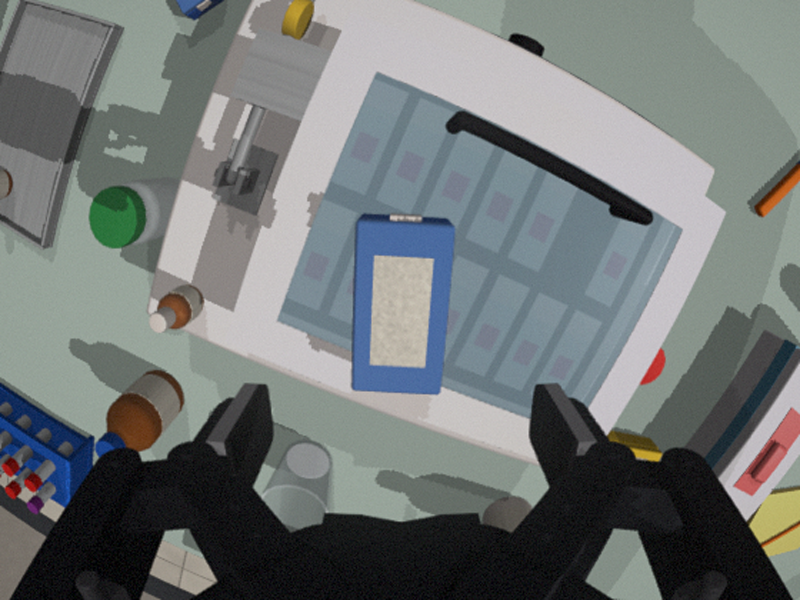

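The wrist picture shows the box top with corners near (358,222), (455,224), (442,393) and (353,390). The handle runs from (455,120) to (645,215), and the yellow tab is at (298,18).

```bash
python3 - <<'E'
from wr import *
d=dict(np.load("w_a.npz"));g=lambda u,z:at(d,np.array(u)*.7,z)
c=np.array([g(u,169) for u in[(358,222),(455,224),(442,393),(353,390)]]);print(c.round(1).tolist(),c.mean(0).round(1))
l=(c[0]+c[1]-c[2]-c[3])/2;w=c[0]-c[1];print(np.hypot(*l[:2]),np.hypot(*w[:2]),np.arctan2(-l[1],-l[0]))
a,b=g((457,121),173),g((645,213),173);print("handle",a.round(1),b.round(1),((a+b)/2).round(1),np.arctan2(*(a-b)[:2][::-1]))
print("tab",g((298,18),119).round(1), "tray far corners",g((48,245),18).round(1),g((120,28),18).round(1))
print("deck BR..",g((712,172),135),g((375,455),85))
E
```

```text
[[501.0, -66.4, 169.0], [482.0, -22.0, 169.0], [569.0, 12.8, 169.0], [587.7, -33.2, 169.0]] [534.9 -27.2 169. ]
93.28221347156284 48.26428863907314 0.372848680962744
handle [435.6 -43.1 173. ] [430.2  67.8 173. ] [432.9  12.4 173. ] -1.5227482697587094
tab [ 405.6 -154.2  119. ] tray far corners [ 664.4 -368.1   18. ] [ 436.8 -356.    18. ]
deck BR.. [374.04446405 123.63700594 135.        ] [680.92891771  14.7125373   85.        ]
```

>>> move_arm:
  moves:
    - {"x": 1, "y": -1, "z": -25, "spin": -0.02}
    - {"x": 2, "y": -2, "z": -60, "spin": -0.04}
    - {"x": 2, "y": -2, "z": -90, "spin": -0.04}
    - {"x": 2, "y": -2, "z": -108, "spin": -0.04}
    - {"x": 2, "y": -2, "z": -114, "spin": -0.04}

```text
t: 2.28
tool_pos: [531.3, -25.1, 139.3]
eef_rot: [[-0.926, -0.378, -0.006], [-0.378, 0.926, 0.002], [0.005, 0.004, -1.0]]
force: [0.1, 1.1, -0.4]
finger_gap: 85.5
grasp_force: 0.0
```

>>> move_arm:
  hand: 0.4
  moves:
    - {"z": 0}
    - {"z": 0}
    - {"z": 0}
    - {"z": 0}
    - {"z": 0}

```text
schema error: expected keys x, y, z, spin
```

>>> move_arm:
  hand: 0.4
  moves:
    - {"z": 0}
    - {"z": 0}

```text
schema error: expected keys x, y, z, spin
```

>>> move_arm:
  hand: 0.3
  moves:
    - {"x": 0, "y": 0, "z": 0, "spin": 0}
    - {"x": 0, "y": 0, "z": 0, "spin": 0}
    - {"x": 0, "y": 0, "z": 0, "spin": 0}
    - {"x": 0, "y": 0, "z": 0, "spin": 0}
    - {"x": 0, "y": 0, "z": 0, "spin": 0}

```text
t: 2.7
tool_pos: [536.3, -27.1, 144.3]
eef_rot: [[-0.926, -0.377, 0.004], [-0.377, 0.926, -0.0], [-0.003, -0.002, -1.0]]
force: [-0.8, 1.6, 8.5]
finger_gap: 49.0
grasp_force: 62.6
```

>>> move_arm:
  hand: 0.3
  moves:
    - {"x": 0, "y": 0, "z": 0, "spin": 0}
    - {"x": 0, "y": 0, "z": 0, "spin": 0}
    - {"x": 0, "y": 0, "z": 0, "spin": 0}

```text
t: 2.95
tool_pos: [536.3, -27.1, 144.3]
eef_rot: [[-0.926, -0.377, 0.004], [-0.377, 0.926, -0.0], [-0.003, -0.001, -1.0]]
force: [-1.0, 1.5, 7.9]
finger_gap: 49.0
grasp_force: 62.6
```

>>> move_arm:
  moves:
    - {"x": 0, "y": 0, "z": 8, "spin": 0}
    - {"x": 0, "y": 0, "z": 25, "spin": 0}
    - {"x": 0, "y": 0, "z": 50, "spin": 0}
    - {"x": 0, "y": -5, "z": 75, "spin": 0}
    - {"x": 0, "y": -20, "z": 90, "spin": -0.02}

```text
t: 3.37
tool_pos: [535.7, -46.3, 235.6]
eef_rot: [[-0.933, -0.359, 0.003], [-0.359, 0.933, 0.0], [-0.003, -0.001, -1.0]]
force: [0.1, -0.2, -0.2]
finger_gap: 49.1
grasp_force: 62.1
```

>>> move_arm:
  moves:
    - {"x": -2, "y": -28, "z": 4, "spin": -0.04}
    - {"x": -4, "y": -60, "z": 4, "spin": -0.09}
    - {"x": -7, "y": -94, "z": 4, "spin": -0.14}
    - {"x": -10, "y": -128, "z": 4, "spin": -0.19}
    - {"x": -13, "y": -162, "z": 4, "spin": -0.24}

```text
t: 3.78
tool_pos: [521.6, -210.7, 237.4]
eef_rot: [[-0.992, -0.124, 0.001], [-0.124, 0.992, -0.001], [-0.001, -0.001, -1.0]]
force: [0.6, 0.4, -0.9]
finger_gap: 48.5
grasp_force: 61.9
```

>>> move_arm:
  moves:
    - {"x": -3, "y": -34, "z": 0, "spin": -0.04}
    - {"x": -6, "y": -68, "z": 0, "spin": -0.08}
    - {"x": -9, "y": -102, "z": 0, "spin": -0.12}
    - {"x": -12, "y": -136, "z": -5, "spin": -0.15}
    - {"x": -15, "y": -168, "z": -15, "spin": -0.17}

```text
t: 4.2
tool_pos: [507.2, -380.0, 223.4]
eef_rot: [[-0.999, 0.046, 0.003], [0.046, 0.999, -0.003], [-0.003, -0.003, -1.0]]
force: [1.5, -0.5, -1.0]
finger_gap: 49.0
grasp_force: 61.9
```

>>> move_arm:
  moves:
    - {"x": -2, "y": -25, "z": -15, "spin": 0}
    - {"x": -4, "y": -45, "z": -35, "spin": 0}
    - {"x": -4, "y": -60, "z": -55, "spin": 0}
    - {"x": -4, "y": -66, "z": -75, "spin": 0}
    - {"x": -4, "y": -66, "z": -85, "spin": 0}

```text
t: 4.62
tool_pos: [501.7, -444.4, 134.4]
eef_rot: [[-0.999, 0.046, -0.002], [0.046, 0.999, 0.001], [0.002, 0.001, -1.0]]
force: [-0.3, 0.8, -1.9]
finger_gap: 49.1
grasp_force: 62.0
```

```bash
python3 - <<'E'
from wr import *
d=snap("b");s=ctrl.state();print(s["t"],s["tool_pos"].round(1),s["eef_rot"].round(3).tolist(),s["qpos"].round(2),s["force"])
E
```

```text
4.6667 [ 501.1 -442.4  132.9] [[-0.999, 0.045, -0.004], [0.045, 0.999, 0.004], [0.004, 0.004, -1.0]] [-0.83  0.55  1.45 -0.    1.15 -2.35] [-1.03079145  0.99771527 -2.74829352]
```

View pics/w_b.png

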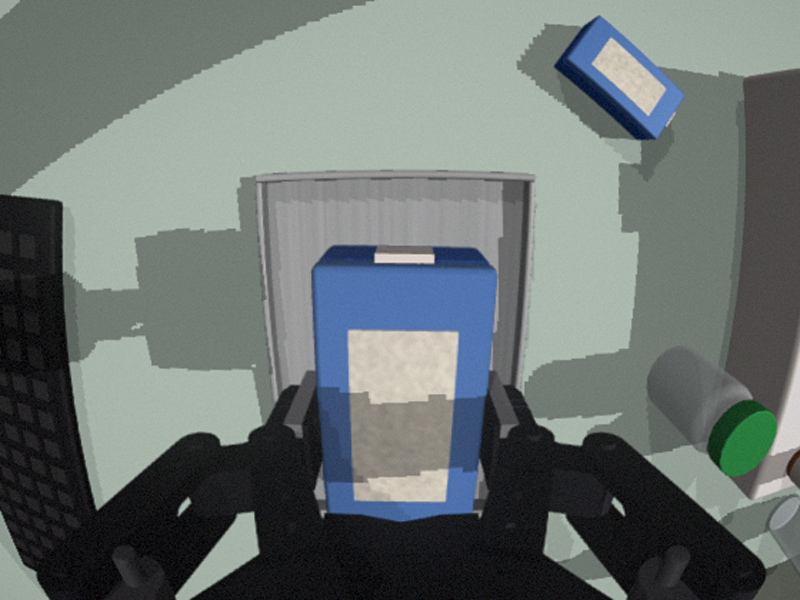

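The picture shows the box centred over the tray, whose front corners are at (257,177) and (534,177). I check those corners and lower the box.

```bash
python3 - <<'E'
from wr import *
d=dict(np.load("w_b.npz"));g=lambda u,z:at(d,np.array(u)*.7,z)
a,b=g((257,177),18),g((534,177),18);print(a,b,np.hypot(*(a-b)[:2]),(a+b)/2)
E
```

```text
[ 427.76744373 -523.03596637   18.        ] [ 435.43726254 -366.07946626   18.        ] 157.14378463648603 [ 431.60235314 -444.55771631   18.        ]
```

>>> move_arm:
  moves:
    - {"x": 0, "y": 0, "z": -15, "spin": 0}
    - {"x": 0, "y": 0, "z": -40, "spin": 0}
    - {"x": 0, "y": 0, "z": -65, "spin": 0}
    - {"x": 0, "y": 0, "z": -85, "spin": 0}
    - {"x": 0, "y": 0, "z": -96, "spin": 0}

```text
t: 5.08
tool_pos: [502.4, -441.5, 39.2]
eef_rot: [[-0.999, 0.043, -0.002], [0.043, 0.999, 0.002], [0.002, 0.002, -1.0]]
force: [-0.5, 0.1, -1.6]
finger_gap: 49.2
grasp_force: 62.1
```

>>> move_arm:
  moves:
    - {"x": 0, "y": 0, "z": -6, "spin": 0}
    - {"x": 0, "y": 0, "z": -10, "spin": 0}
    - {"x": 0, "y": 0, "z": -14, "spin": 0}
    - {"x": 0, "y": 0, "z": -17, "spin": 0}
    - {"x": 0, "y": 0, "z": -19, "spin": 0}

```text
t: 5.5
tool_pos: [503.4, -443.7, 22.0]
eef_rot: [[-0.999, 0.044, 0.001], [0.044, 0.999, -0.001], [-0.001, -0.001, -1.0]]
force: [0.1, -0.5, -1.0]
finger_gap: 48.6
grasp_force: 62.1
```

>>> move_arm:
  moves:
    - {"x": 0, "y": 0, "z": -1.5, "spin": 0}
    - {"x": 0, "y": 0, "z": -3, "spin": 0}
    - {"x": 0, "y": 0, "z": -4.5, "spin": 0}
    - {"x": 0, "y": 0, "z": -5.5, "spin": 0}
    - {"x": 0, "y": 0, "z": -6.5, "spin": 0}

```text
t: 5.92
tool_pos: [502.9, -443.3, 14.8]
eef_rot: [[-0.999, 0.044, 0.0], [0.044, 0.999, -0.0], [-0.0, -0.0, -1.0]]
force: [-0.7, -0.4, -1.4]
finger_gap: 49.2
grasp_force: 62.1
```

>>> move_arm:
  moves:
    - {"x": 0, "y": 0, "z": -1, "spin": 0}
    - {"x": 0, "y": 0, "z": -1.5, "spin": 0}
    - {"x": 0, "y": 0, "z": -1.5, "spin": 0}

```text
t: 6.17
tool_pos: [502.9, -443.2, 13.4]
eef_rot: [[-0.999, 0.044, -0.0], [0.044, 0.999, -0.0], [0.0, -0.0, -1.0]]
force: [-0.8, 0.1, 0.2]
finger_gap: 49.1
grasp_force: 62.3
```

Just about at contact, so I lower one more millimetre, release and retreat.

>>> move_arm:
  moves:
    - {"x": 0, "y": 0, "z": -0.6, "spin": 0}
    - {"x": 0, "y": 0, "z": -1.2, "spin": 0}
    - {"x": 0, "y": 0, "z": -1.2, "spin": 0}

```text
t: 6.42
tool_pos: [502.9, -443.3, 13.3]
eef_rot: [[-0.999, 0.044, 0.0], [0.044, 0.999, -0.0], [-0.0, -0.0, -1.0]]
force: [-2.5, 2.5, 9.3]
finger_gap: 49.0
grasp_force: 63.2
```

>>> move_arm:
  hand: 0.8
  moves:
    - {"x": 0, "y": 0, "z": 0, "spin": 0}
    - {"x": 0, "y": 0, "z": 0, "spin": 0}
    - {"x": 0, "y": 0, "z": 0, "spin": 0}
    - {"x": 0, "y": 0, "z": 0, "spin": 0}
    - {"x": 0, "y": 0, "z": 0, "spin": 0}

```text
t: 6.83
tool_pos: [502.9, -443.2, 11.9]
eef_rot: [[-0.999, 0.044, -0.0], [0.044, 0.999, -0.0], [0.0, -0.0, -1.0]]
force: [0.4, 0.4, -0.1]
finger_gap: 68.5
grasp_force: 0.0
```

>>> move_arm:
  moves:
    - {"x": 0, "y": 0, "z": 12, "spin": 0}
    - {"x": 0, "y": 0, "z": 40, "spin": 0}
    - {"x": 0, "y": 0, "z": 78, "spin": 0}
    - {"x": 0, "y": 0, "z": 118, "spin": 0}
    - {"x": 0, "y": 0, "z": 158, "spin": -0.05}

```text
t: 7.25
tool_pos: [502.5, -442.8, 172.2]
eef_rot: [[-0.996, 0.094, -0.0], [0.094, 0.996, 0.0], [0.001, 0.0, -1.0]]
force: [0.4, -0.7, -1.4]
finger_gap: 68.3
grasp_force: 0.0
```

>>> move_arm:
  moves:
    - {"x": -2, "y": 10, "z": 35, "spin": -0.1}
    - {"x": -6, "y": 35, "z": 60, "spin": -0.22}
    - {"x": -11, "y": 65, "z": 75, "spin": -0.34}
    - {"x": -16, "y": 100, "z": 80, "spin": -0.46}
    - {"x": -21, "y": 135, "z": 80, "spin": -0.58}

```text
t: 7.67
tool_pos: [482.5, -308.0, 253.2]
eef_rot: [[-0.777, 0.629, 0.004], [0.629, 0.777, -0.003], [-0.005, -0.0, -1.0]]
force: [0.9, 0.6, 0.1]
finger_gap: 68.4
grasp_force: 0.0
```

>>> move_arm:
  moves:
    - {"x": -5, "y": 35, "z": 0, "spin": -0.12}
    - {"x": -10, "y": 70, "z": 0, "spin": -0.24}
    - {"x": -15, "y": 105, "z": 0, "spin": -0.36}
    - {"x": -20, "y": 140, "z": 0, "spin": -0.48}
    - {"x": -26, "y": 175, "z": 0, "spin": -0.6}

```text
t: 8.08
tool_pos: [455.4, -131.6, 251.0]
eef_rot: [[-0.287, 0.958, 0.001], [0.958, 0.287, -0.0], [-0.001, 0.001, -1.0]]
force: [1.0, 0.1, -0.2]
finger_gap: 68.3
grasp_force: 0.0
```

>>> move_arm:
  moves:
    - {"x": -7, "y": 35, "z": 0, "spin": -0.12}
    - {"x": -13, "y": 70, "z": 0, "spin": -0.24}
    - {"x": -19, "y": 105, "z": 0, "spin": -0.25}
    - {"x": -23, "y": 133, "z": 0, "spin": -0.25}
    - {"x": -24, "y": 145, "z": 0, "spin": -0.25}

```text
t: 8.5
tool_pos: [430.3, 14.9, 250.8]
eef_rot: [[-0.049, 0.999, 0.0], [0.999, 0.049, 0.001], [0.001, 0.0, -1.0]]
force: [-0.1, -0.1, -0.0]
finger_gap: 68.3
grasp_force: 0.0
```

```bash
python3 - <<'E'
from wr import *
d=snap("c");s=ctrl.state();print(s["t"],s["tool_pos"].round(1),s["eef_rot"].round(3).tolist(),s["qpos"].round(2),s["force"])
E
```

```text
8.55 [430.5  15.5 250.8] [[-0.049, 0.999, 0.0], [0.999, 0.049, 0.002], [0.002, 0.0, -1.0]] [-0.13  0.09  1.82  0.    1.23 -0.18] [-0.80079585  1.50715832  0.24200206]
```

View pics/w_c.png

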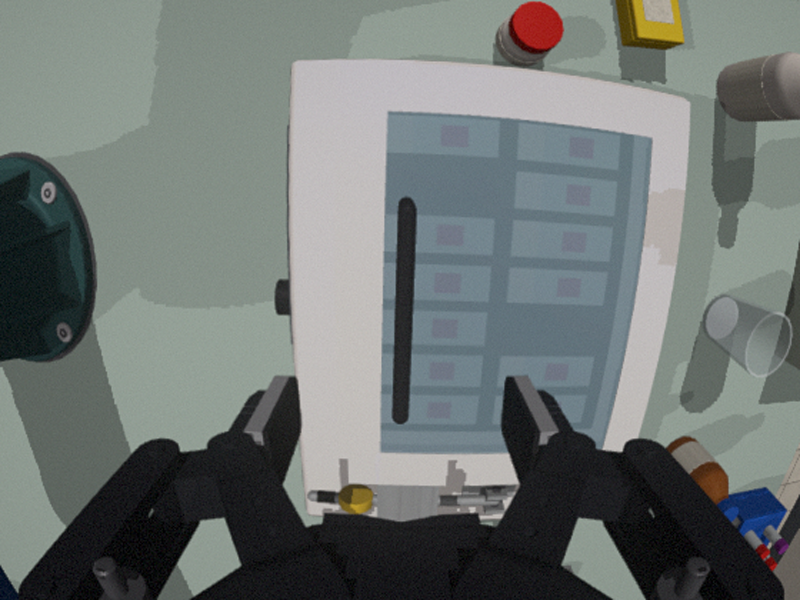

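The handle bar runs from (407,199) to (400,421), between the fingers, and the tab is at (357,499).

```bash
python3 - <<'E'
from wr import *
d=dict(np.load("w_c.npz"));g=lambda u,z:at(d,np.array(u)*.7,z)
a,b=g((407,201),173),g((400,419),173);print(a.round(1),b.round(1),((a+b)/2).round(1),np.arctan2(-(a-b)[0],(a-b)[1]))
print("tab",g((357,499),118).round(1),"tip",g((318,497),111).round(1))
E
```

```text
[431.7  73.1 173. ] [433.9 -43.9 173. ] [432.8  14.6 173. ] 0.019054631664075387
tab [ 406.  -152.4  118. ] tip [ 374.3 -159.4  111. ]
```

>>> move_arm:
  hand: 0.5
  moves:
    - {"x": 1, "y": 1, "z": -15, "spin": -0.01}
    - {"x": 1, "y": 2, "z": -40, "spin": -0.01}
    - {"x": 1, "y": 2, "z": -65, "spin": -0.01}
    - {"x": 1, "y": 2, "z": -83, "spin": -0.01}
    - {"x": 1, "y": 2, "z": -91, "spin": -0.01}

```text
t: 8.97
tool_pos: [431.6, 13.5, 157.6]
eef_rot: [[-0.037, 0.999, -0.003], [0.999, 0.037, 0.0], [0.0, -0.003, -1.0]]
force: [-0.9, 0.3, -0.1]
finger_gap: 42.9
grasp_force: 0.0
```

>>> move_arm:
  hand: 0
  moves:
    - {"x": 0, "y": 0, "z": 0, "spin": 0}
    - {"x": 0, "y": 0, "z": 0, "spin": 0}
    - {"x": 0, "y": 0, "z": 0, "spin": 0}
    - {"x": 0, "y": 0, "z": 0, "spin": 0}
    - {"x": 0, "y": 0, "z": 0, "spin": 0}

```text
t: 9.38
tool_pos: [431.5, 13.4, 160.1]
eef_rot: [[-0.037, 0.999, -0.002], [0.999, 0.037, -0.001], [-0.001, -0.002, -1.0]]
force: [-5.6, -1.9, 3.2]
finger_gap: 6.6
grasp_force: 58.5
```

>>> move_arm:
  moves:
    - {"x": 0, "y": 0, "z": 0, "spin": 0}
    - {"x": 0, "y": 0, "z": 0, "spin": 0}
    - {"x": 0, "y": 0, "z": 0, "spin": 0}

```text
t: 9.63
tool_pos: [431.5, 13.4, 160.0]
eef_rot: [[-0.037, 0.999, -0.002], [0.999, 0.037, -0.001], [-0.001, -0.002, -1.0]]
force: [-4.4, -1.6, 2.7]
finger_gap: 6.6
grasp_force: 58.5
```

>>> move_arm:
  moves:
    - {"x": 2, "y": 0, "z": 4, "spin": 0}
    - {"x": 5, "y": 0, "z": 9, "spin": 0}
    - {"x": 10, "y": 0, "z": 17, "spin": 0}
    - {"x": 15, "y": 0, "z": 25, "spin": 0}
    - {"x": 21, "y": 1, "z": 33, "spin": 0}

```text
t: 10.05
tool_pos: [451.7, 13.8, 192.7]
eef_rot: [[-0.037, 0.999, -0.005], [0.999, 0.037, -0.002], [-0.002, -0.005, -1.0]]
force: [-5.9, -9.0, -1.1]
finger_gap: 6.4
grasp_force: 58.6
```

>>> move_arm:
  moves:
    - {"x": 6, "y": -1, "z": 8, "spin": 0}
    - {"x": 13, "y": -1, "z": 15, "spin": 0}
    - {"x": 20, "y": -1, "z": 22, "spin": 0}
    - {"x": 27, "y": -1, "z": 28, "spin": 0}
    - {"x": 35, "y": -1, "z": 34, "spin": 0}

```text
t: 10.47
tool_pos: [485.0, 14.3, 227.0]
eef_rot: [[-0.037, 0.999, -0.008], [0.999, 0.037, 0.001], [0.001, -0.008, -1.0]]
force: [-14.0, 0.8, 9.4]
finger_gap: 6.3
grasp_force: 59.3
```

```bash
python3 - <<'E'
from cell import ctrl
import cv2,numpy as np
s=ctrl.state();print(s["t"],s["tool_pos"],s["force"],s["wrist_torque"])
b=ctrl.get_image("side")["pixels"];cv2.imwrite("pics/s2.png",cv2.resize(b[100:310,180:420],(685,600)))
E
```

```text
10.4667 [484.97869968  14.26058314 227.04659374] [-13.9572523    0.84171231   9.39714206] [ 0.09860706  2.58837151 -0.17300414]
```

View pics/s2.png

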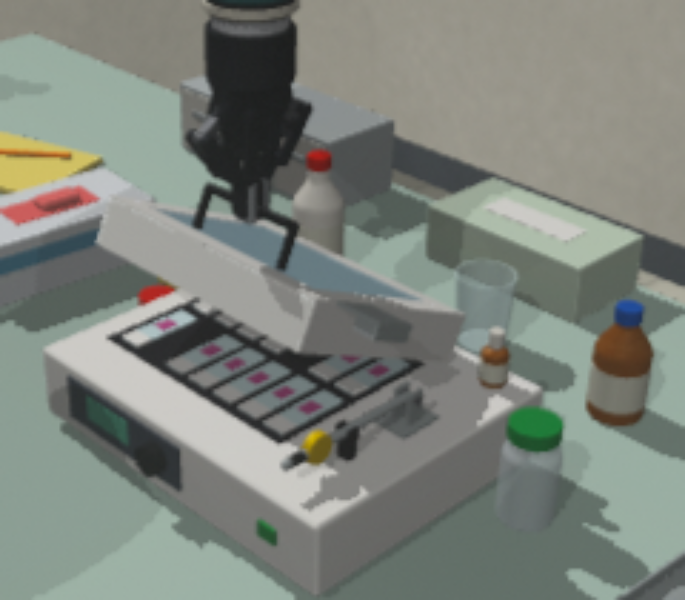

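The side view shows the cover lifting with the handle held, at about 0.45 rad. I continue along the arc.

>>> move_arm:
  moves:
    - {"x": 10, "y": 0, "z": 11, "spin": 0}
    - {"x": 22, "y": 1, "z": 19, "spin": 0}
    - {"x": 36, "y": 1, "z": 26, "spin": 0}
    - {"x": 51, "y": 1, "z": 32, "spin": 0}
    - {"x": 68, "y": 2, "z": 37, "spin": 0}

```text
t: 10.93
tool_pos: [556.7, 15.6, 264.8]
eef_rot: [[-0.037, 0.999, -0.001], [0.999, 0.037, -0.0], [-0.0, -0.001, -1.0]]
force: [-1.8, -4.0, -1.3]
finger_gap: 6.7
grasp_force: 58.6
```

>>> move_arm:
  moves:
    - {"x": 18, "y": 0, "z": 3, "spin": 0}
    - {"x": 36, "y": 1, "z": 5, "spin": 0}
    - {"x": 54, "y": 1, "z": 5.5, "spin": 0}
    - {"x": 71, "y": 2, "z": 4.5, "spin": 0}
    - {"x": 87, "y": 2, "z": 2.5, "spin": 0}

```text
t: 11.35
tool_pos: [645.8, 17.1, 267.9]
eef_rot: [[-0.037, 0.999, 0.003], [0.999, 0.037, -0.001], [-0.001, 0.003, -1.0]]
force: [-0.7, -1.9, 10.8]
finger_gap: 6.1
grasp_force: 60.9
```

>>> move_arm:
  moves:
    - {"x": 7, "y": 0, "z": -1.5, "spin": 0}
    - {"x": 13, "y": 0, "z": -3, "spin": 0}
    - {"x": 18, "y": 1, "z": -4.5, "spin": 0}
    - {"x": 18, "y": 1, "z": -4.5, "spin": 0}

```text
t: 11.68
tool_pos: [664.5, 17.5, 263.4]
eef_rot: [[-0.037, 0.999, 0.005], [0.999, 0.037, -0.002], [-0.002, 0.005, -1.0]]
force: [1.8, -4.5, 6.9]
finger_gap: 6.1
grasp_force: 60.0
```

>>> move_arm:
  hand: 0.33
  moves:
    - {"x": 0, "y": 0, "z": 0, "spin": 0}
    - {"x": 0, "y": 0, "z": 0, "spin": 0}
    - {"x": 0, "y": 0, "z": 0, "spin": 0}
    - {"x": 0, "y": 0, "z": 0, "spin": 0}

```text
t: 12.02
tool_pos: [662.4, 18.9, 262.1]
eef_rot: [[-0.037, 0.999, 0.002], [0.999, 0.037, 0.0], [0.0, 0.002, -1.0]]
force: [1.0, -0.8, 6.2]
finger_gap: 28.6
grasp_force: 2.8
```

>>> move_arm:
  moves:
    - {"x": 2, "y": 0, "z": 10, "spin": 0}
    - {"x": 4, "y": 0, "z": 30, "spin": 0}
    - {"x": 4, "y": 0, "z": 60, "spin": 0}
    - {"x": 4, "y": 0, "z": 85, "spin": 0}
    - {"x": 4, "y": 0, "z": 100, "spin": 0}

```text
t: 12.43
tool_pos: [666.3, 19.1, 364.4]
eef_rot: [[-0.037, 0.999, 0.002], [0.999, 0.037, 0.0], [0.0, 0.002, -1.0]]
force: [1.5, -0.2, 1.1]
finger_gap: 28.2
grasp_force: 0.0
```

>>> move_arm:
  moves:
    - {"x": -12, "y": -6, "z": 0, "spin": 0.1}
    - {"x": -40, "y": -22, "z": 0, "spin": 0.22}
    - {"x": -75, "y": -45, "z": 0, "spin": 0.34}
    - {"x": -110, "y": -68, "z": 0, "spin": 0.46}
    - {"x": -145, "y": -92, "z": 0, "spin": 0.58}

```text
t: 12.85
tool_pos: [519.8, -72.5, 360.9]
eef_rot: [[-0.584, 0.811, -0.001], [0.811, 0.584, 0.0], [0.001, -0.001, -1.0]]
force: [-0.4, -0.9, -0.3]
finger_gap: 28.2
grasp_force: 0.0
```

>>> move_arm:
  moves:
    - {"x": -35, "y": -23, "z": -5, "spin": 0.12}
    - {"x": -68, "y": -46, "z": -20, "spin": 0.24}
    - {"x": -95, "y": -65, "z": -45, "spin": 0.36}
    - {"x": -110, "y": -78, "z": -75, "spin": 0.48}
    - {"x": -115, "y": -82, "z": -105, "spin": 0.6}

```text
t: 13.27
tool_pos: [404.0, -155.7, 255.8]
eef_rot: [[-0.94, 0.342, -0.0], [0.342, 0.94, -0.001], [-0.0, -0.001, -1.0]]
force: [0.5, 0.1, -1.0]
finger_gap: 28.2
grasp_force: 0.0
```

>>> move_arm:
  hand: 0.5
  moves:
    - {"x": 0, "y": 0, "z": -25, "spin": 0.12}
    - {"x": 0, "y": 0, "z": -40, "spin": 0.24}
    - {"x": 0, "y": 0, "z": -50, "spin": 0.36}
    - {"x": 0, "y": 0, "z": -50, "spin": 0.38}
    - {"x": 0, "y": 0, "z": -50, "spin": 0.38}

```text
t: 13.68
tool_pos: [406.5, -154.1, 206.0]
eef_rot: [[-1.0, -0.024, -0.001], [-0.024, 1.0, 0.001], [0.001, 0.001, -1.0]]
force: [0.2, 0.2, 0.4]
finger_gap: 42.7
grasp_force: 0.0
```

```bash
python3 - <<'E'
from wr import *
d=snap("d");s=ctrl.state();print(s["t"],s["tool_pos"].round(1),s["eef_rot"].round(3).tolist(),s["qpos"].round(2),s["force"])
E
```

```text
13.7333 [ 407.1 -154.5  206.6] [[-1.0, -0.023, 0.0], [-0.023, 1.0, -0.0], [-0.0, -0.0, -1.0]] [-0.52  0.15  1.88  0.    1.11 -2.12] [-0.60616566 -0.34420751 -0.10248798]
```

View pics/w_d.png

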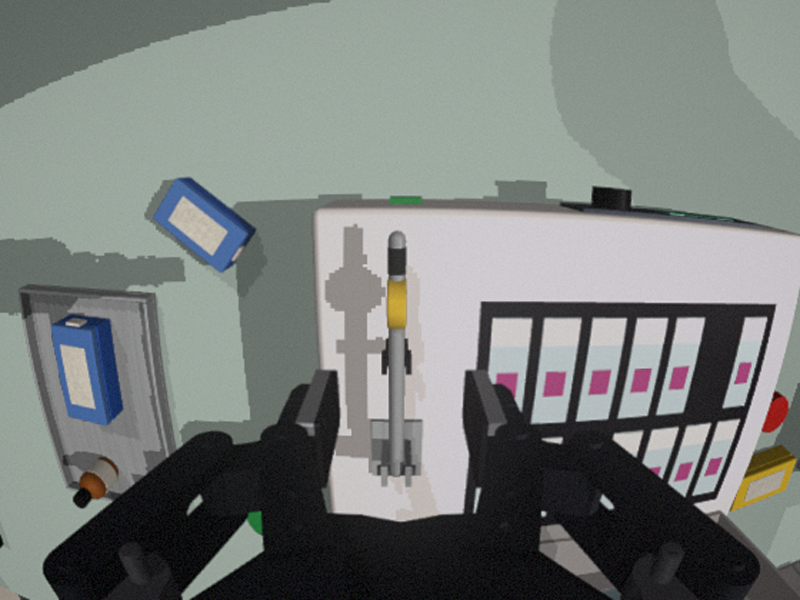

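The box lies flat in the tray, with the bottle clear of it. The rod runs straight down the picture: tip at (397,240), tab at (397,304), pivot at (397,462).

```bash
python3 - <<'E'
from wr import *
d=dict(np.load("w_d.npz"));g=lambda u,z:at(d,np.array(u)*.7,z)
for n,u,z in[("tip",(397,243),113),("tab",(397,304),120),("tabends",(397,279),115),("",(397,328),115),("clip",(397,360),105),("piv",(397,462),111),("FR",(317,213),85)]:print(n,g(u,z).round(1))
print((wp(d,(406,-156,124))/.7).round(0), (wp(d,(406,-156,111))/.7).round(0))
E
```

```text
tip [ 372.  -157.3  113. ]
tab [ 402.6 -156.6  120. ]
tabends [ 390.6 -156.9  115. ]
 [ 417.5 -156.4  115. ]
clip [ 440.7 -156.   105. ]
piv [ 508.4 -154.6  111. ]
FR [ 359.8 -203.7   85. ]
[398. 313.] [398. 305.]
```

>>> move_arm:
  moves:
    - {"x": -1, "y": -1, "z": -15, "spin": 0}
    - {"x": -2, "y": -1, "z": -45, "spin": 0}
    - {"x": -2, "y": -1, "z": -78, "spin": 0}
    - {"x": -2, "y": -1, "z": -100, "spin": 0}
    - {"x": -2, "y": -1, "z": -110, "spin": 0}

```text
t: 14.15
tool_pos: [404.3, -155.0, 94.7]
eef_rot: [[-1.0, -0.023, -0.002], [-0.023, 1.0, 0.001], [0.002, 0.001, -1.0]]
force: [-0.8, 0.3, 0.3]
finger_gap: 42.7
grasp_force: 0.0
```

>>> move_arm:
  hand: 0
  moves:
    - {"x": 0, "y": 0, "z": 0, "spin": 0}
    - {"x": 0, "y": 0, "z": 0, "spin": 0}
    - {"x": 0, "y": 0, "z": 0, "spin": 0}
    - {"x": 0, "y": 0, "z": 0, "spin": 0}
    - {"x": 0, "y": 0, "z": 0, "spin": 0}

```text
t: 14.57
tool_pos: [406.1, -156.5, 97.3]
eef_rot: [[-1.0, -0.025, 0.003], [-0.025, 1.0, -0.002], [-0.003, -0.002, -1.0]]
force: [-0.9, -3.8, 2.7]
finger_gap: 8.4
grasp_force: 60.6
```

>>> move_arm:
  moves:
    - {"x": 0, "y": 0, "z": 0, "spin": 0}
    - {"x": 0, "y": 0, "z": 0, "spin": 0}

```text
t: 14.73
tool_pos: [406.1, -156.5, 97.2]
eef_rot: [[-1.0, -0.026, 0.003], [-0.026, 1.0, -0.002], [-0.003, -0.002, -1.0]]
force: [-2.1, -2.7, 7.3]
finger_gap: 9.1
grasp_force: 61.4
```

>>> move_arm:
  moves:
    - {"x": 0, "y": 0, "z": 5, "spin": 0}
    - {"x": 0.5, "y": 0, "z": 11, "spin": 0}
    - {"x": 2, "y": 0, "z": 22, "spin": 0}
    - {"x": 5, "y": 0, "z": 32.5, "spin": 0}
    - {"x": 9, "y": 0, "z": 43, "spin": 0}

```text
t: 15.15
tool_pos: [415.5, -156.3, 139.8]
eef_rot: [[-1.0, -0.026, 0.003], [-0.026, 1.0, -0.001], [-0.003, -0.001, -1.0]]
force: [8.0, -3.8, -10.3]
finger_gap: 8.7
grasp_force: 58.3
```

>>> move_arm:
  moves:
    - {"x": 7, "y": 0, "z": 14, "spin": 0}
    - {"x": 17, "y": 0, "z": 27.5, "spin": 0}
    - {"x": 28.5, "y": 1, "z": 39, "spin": 0}
    - {"x": 41, "y": 1, "z": 49, "spin": 0}
    - {"x": 51, "y": 1, "z": 55, "spin": 0}

```text
t: 15.57
tool_pos: [465.3, -155.2, 194.4]
eef_rot: [[-1.0, -0.027, -0.0], [-0.027, 1.0, -0.002], [0.0, -0.002, -1.0]]
force: [1.3, -7.2, -13.6]
finger_gap: 8.9
grasp_force: 58.3
```

>>> move_arm:
  moves:
    - {"x": 14, "y": 0, "z": 6, "spin": 0}
    - {"x": 28, "y": 0, "z": 10, "spin": 0}
    - {"x": 42, "y": 1, "z": 11.5, "spin": 0}
    - {"x": 54, "y": 1, "z": 11.5, "spin": 0}
    - {"x": 62, "y": 1, "z": 11, "spin": 0}

```text
t: 15.98
tool_pos: [526.2, -154.2, 205.1]
eef_rot: [[-1.0, -0.027, -0.003], [-0.027, 1.0, -0.001], [0.003, -0.001, -1.0]]
force: [-3.7, -5.7, 1.2]
finger_gap: 8.8
grasp_force: 59.2
```

>>> move_arm:
  moves:
    - {"x": 4, "y": 0, "z": -0.5, "spin": 0}
    - {"x": 7, "y": 0, "z": -1, "spin": 0}
    - {"x": 7, "y": 0, "z": -1, "spin": 0}

```text
t: 16.23
tool_pos: [533.2, -154.0, 204.1]
eef_rot: [[-1.0, -0.027, -0.002], [-0.027, 1.0, -0.001], [0.002, -0.001, -1.0]]
force: [-3.5, -4.6, 1.4]
finger_gap: 8.9
grasp_force: 58.9
```

>>> move_arm:
  hand: 0.4
  moves:
    - {"x": 0, "y": 0, "z": 0, "spin": 0}
    - {"x": 0, "y": 0, "z": 0, "spin": 0}
    - {"x": 0, "y": 0, "z": 0, "spin": 0}
    - {"x": 0, "y": 0, "z": 0, "spin": 0}
    - {"x": 0, "y": 0, "z": 0, "spin": 0}

```text
t: 16.65
tool_pos: [533.9, -153.2, 204.1]
eef_rot: [[-1.0, -0.026, 0.0], [-0.026, 1.0, 0.0], [-0.0, 0.0, -1.0]]
force: [0.3, -0.8, 0.5]
finger_gap: 34.5
grasp_force: 0.0
```

>>> move_arm:
  moves:
    - {"x": -5, "y": 0, "z": 6, "spin": 0}
    - {"x": -20, "y": 0, "z": 25, "spin": 0}
    - {"x": -40, "y": 0, "z": 55, "spin": 0}
    - {"x": -55, "y": 0, "z": 90, "spin": 0}
    - {"x": -60, "y": 0, "z": 125, "spin": 0}

```text
t: 17.07
tool_pos: [470.7, -152.7, 330.1]
eef_rot: [[-1.0, -0.026, -0.003], [-0.026, 1.0, 0.001], [0.003, 0.001, -1.0]]
force: [1.2, -0.4, 0.1]
finger_gap: 34.3
grasp_force: 0.0
```

>>> move_arm:
  moves:
    - {"x": 0, "y": 0, "z": 25, "spin": 0}
    - {"x": 0, "y": 0, "z": 35, "spin": 0}
    - {"x": 0, "y": 0, "z": 35, "spin": 0}

```text
t: 17.32
tool_pos: [475.0, -154.1, 367.2]
eef_rot: [[-1.0, -0.026, 0.006], [-0.026, 1.0, -0.003], [-0.006, -0.003, -1.0]]
force: [-0.0, -0.1, -0.3]
finger_gap: 34.2
grasp_force: 0.0
```

```bash
python3 - <<'E'
from cell import ctrl
import cv2,numpy as np
s=ctrl.state();print(s["t"],s["tool_pos"],s["qpos"].round(2))
b=ctrl.get_image("side")["pixels"];a=ctrl.get_image("scene")["pixels"]
f=lambda i:cv2.resize(i,(400,350),interpolation=cv2.INTER_CUBIC)
cv2.imwrite("pics/s3.png",np.hstack([f(b[90:300,180:420]),f(a[90:300,150:390])]))
E
```

```text
17.3167 [ 475.0039722  -154.12996791  367.22598603] [-0.45  0.11  1.52 -0.    1.51 -2.05]
```

View pics/s3.png

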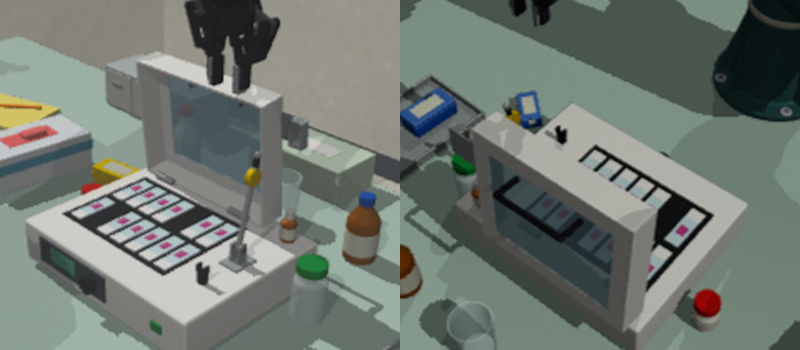

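The rod now leans on its stop and the cover stands open by itself. I go back to the handle.

>>> move_arm:
  hand: 0.36
  moves:
    - {"x": 8, "y": 8, "z": 3, "spin": -0.12}
    - {"x": 25, "y": 24, "z": 6, "spin": -0.24}
    - {"x": 45, "y": 42, "z": 6, "spin": -0.36}
    - {"x": 65, "y": 58, "z": 6, "spin": -0.48}
    - {"x": 85, "y": 75, "z": 6, "spin": -0.6}

```text
t: 17.83
tool_pos: [558.6, -77.5, 367.2]
eef_rot: [[-0.836, 0.548, -0.005], [0.548, 0.836, 0.001], [0.004, -0.002, -1.0]]
force: [0.2, -0.0, 0.3]
finger_gap: 30.7
grasp_force: 0.0
```

>>> move_arm:
  moves:
    - {"x": 20, "y": 17, "z": 0, "spin": -0.12}
    - {"x": 42, "y": 35, "z": 0, "spin": -0.24}
    - {"x": 64, "y": 53, "z": 0, "spin": -0.36}
    - {"x": 86, "y": 71, "z": 0, "spin": -0.48}
    - {"x": 104, "y": 88, "z": 0, "spin": -0.6}

```text
t: 18.25
tool_pos: [663.2, 10.9, 366.4]
eef_rot: [[-0.382, 0.924, -0.005], [0.924, 0.382, 0.001], [0.002, -0.005, -1.0]]
force: [-0.4, -0.6, -0.5]
finger_gap: 30.7
grasp_force: 0.0
```

>>> move_arm:
  moves:
    - {"x": 8, "y": 7, "z": 0, "spin": -0.12}
    - {"x": 13, "y": 11, "z": 0, "spin": -0.24}
    - {"x": 13, "y": 11, "z": -5, "spin": -0.36}
    - {"x": 13, "y": 11, "z": -15, "spin": -0.36}
    - {"x": 13, "y": 11, "z": -15, "spin": -0.36}

```text
t: 18.67
tool_pos: [674.1, 20.7, 350.0]
eef_rot: [[-0.041, 0.999, -0.008], [0.999, 0.041, 0.0], [0.001, -0.008, -1.0]]
force: [-0.8, 0.2, -0.7]
finger_gap: 30.6
grasp_force: 0.0
```

```bash
python3 - <<'E'
from wr import *
d=snap("e");s=ctrl.state();print(s["t"],s["tool_pos"].round(1),s["eef_rot"].round(3).tolist(),s["qpos"].round(2),s["force"])
for P in[(675,75,276),(675,-35,276)]:print((wp(d,P)/.7).round(0))
E
```

```text
18.7167 [674.3  20.5 351.3] [[-0.041, 0.999, -0.006], [0.999, 0.041, 0.0], [0.001, -0.006, -1.0]] [-0.07  0.4   1.15 -0.    1.59 -0.11] [ 0.17228943 -0.57087005  1.13299335]
[406. 210.]
[397. 417.]
```

View pics/w_e.png

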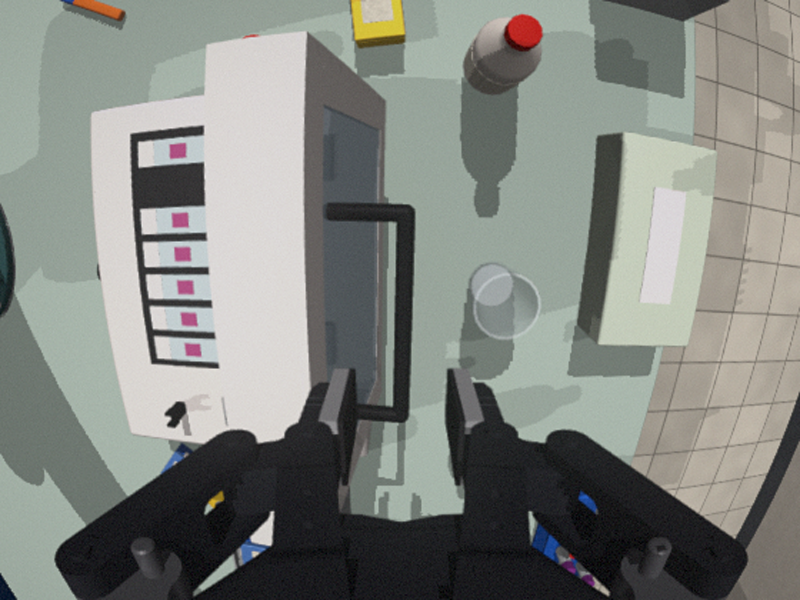

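The handle bar runs from (406,212) to (400,413), within a few pixels of where I predicted it. I descend and grip.

>>> move_arm:
  moves:
    - {"x": 0, "y": 0, "z": -15, "spin": 0}
    - {"x": 0, "y": 0, "z": -40, "spin": 0}
    - {"x": 0, "y": 0, "z": -65, "spin": 0}
    - {"x": 0, "y": 0, "z": -87, "spin": 0}
    - {"x": 0, "y": 0, "z": -97, "spin": 0}

```text
t: 19.13
tool_pos: [675.5, 20.1, 257.5]
eef_rot: [[-0.039, 0.999, -0.001], [0.999, 0.039, -0.0], [-0.0, -0.001, -1.0]]
force: [5.5, 0.1, 41.7]
finger_gap: 30.6
grasp_force: 4.6
```

>>> move_arm:
  hand: 0
  moves:
    - {"x": 0, "y": 0, "z": 0, "spin": 0}
    - {"x": 0, "y": 0, "z": 0, "spin": 0}
    - {"x": 0, "y": 0, "z": 0, "spin": 0}
    - {"x": 0, "y": 0, "z": 0, "spin": 0}
    - {"x": 0, "y": 0, "z": 0, "spin": 0}

```text
t: 19.55
tool_pos: [674.6, 20.1, 258.1]
eef_rot: [[-0.038, 0.999, -0.003], [0.999, 0.038, -0.0], [-0.0, -0.003, -1.0]]
force: [-5.0, -0.7, 3.4]
finger_gap: 6.4
grasp_force: 58.7
```

>>> move_arm:
  moves:
    - {"x": -6, "y": 0, "z": 2, "spin": 0}
    - {"x": -14, "y": 0, "z": 4.5, "spin": 0}
    - {"x": -24, "y": 0, "z": 7, "spin": 0}
    - {"x": -35, "y": -1, "z": 9, "spin": 0}
    - {"x": -46, "y": -1, "z": 11, "spin": 0}

```text
t: 19.97
tool_pos: [629.1, 19.4, 269.6]
eef_rot: [[-0.037, 0.999, 0.001], [0.999, 0.037, 0.0], [0.0, 0.001, -1.0]]
force: [1.4, -2.3, -4.3]
finger_gap: 6.1
grasp_force: 58.4
```

>>> move_arm:
  moves:
    - {"x": -8, "y": 0, "z": 0.8, "spin": 0}
    - {"x": -16, "y": 0, "z": 1.2, "spin": 0}
    - {"x": -23, "y": 0, "z": 1.2, "spin": 0}
    - {"x": -23, "y": 0, "z": 1.2, "spin": 0}

```text
t: 20.3
tool_pos: [605.9, 18.9, 271.3]
eef_rot: [[-0.037, 0.999, 0.001], [0.999, 0.037, -0.001], [-0.001, 0.001, -1.0]]
force: [0.4, -4.3, 4.1]
finger_gap: 6.5
grasp_force: 59.2
```

>>> move_arm:
  moves:
    - {"x": -4, "y": 0, "z": 0, "spin": 0}
    - {"x": -8, "y": 0, "z": -0.2, "spin": 0}
    - {"x": -12, "y": 0, "z": -0.5, "spin": 0}
    - {"x": -16, "y": -1, "z": -0.8, "spin": 0}
    - {"x": -19, "y": -1, "z": -1, "spin": 0}

```text
t: 20.72
tool_pos: [588.2, 18.6, 269.9]
eef_rot: [[-0.037, 0.999, 0.001], [0.999, 0.037, 0.0], [0.0, 0.001, -1.0]]
force: [0.5, -2.2, 5.9]
finger_gap: 6.3
grasp_force: 61.5
```

>>> move_arm:
  moves:
    - {"x": -2, "y": 0, "z": -0.3, "spin": 0}
    - {"x": -4, "y": 0, "z": -0.6, "spin": 0}
    - {"x": -6, "y": 0, "z": -1, "spin": 0}
    - {"x": -6, "y": 0, "z": -1, "spin": 0}

```text
t: 21.05
tool_pos: [582.4, 18.5, 269.2]
eef_rot: [[-0.037, 0.999, 0.001], [0.999, 0.037, 0.0], [-0.0, 0.001, -1.0]]
force: [-0.8, -2.8, 8.9]
finger_gap: 6.6
grasp_force: 61.8
```

```bash
python3 - <<'E'
from cell import ctrl
import cv2,numpy as np
s=ctrl.state();print(s["t"],s["tool_pos"],s["force"])
b=ctrl.get_image("side")["pixels"]
cv2.imwrite("pics/s4.png",cv2.resize(b[120:270,270:420],(600,600),interpolation=cv2.INTER_CUBIC))
E
```

```text
21.05 [582.3521615   18.50754476 269.2143552 ] [-0.83926087 -2.82406626  8.8686093 ]
```

View pics/s4.png

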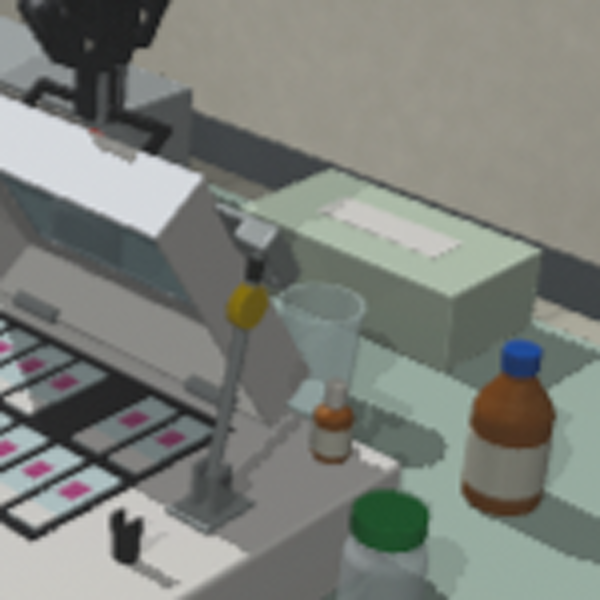

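The rod's tip, at (257,265), is just under the bracket's slot at (255,235). I lower in small steps until the rod carries the cover.

>>> move_arm:
  moves:
    - {"x": -1, "y": 0, "z": -0.2, "spin": 0}
    - {"x": -2, "y": 0, "z": -0.4, "spin": 0}
    - {"x": -3, "y": 0, "z": -0.6, "spin": 0}
    - {"x": -3, "y": 0, "z": -0.6, "spin": 0}

```text
t: 21.43
tool_pos: [579.8, 18.5, 268.9]
eef_rot: [[-0.037, 0.999, 0.002], [0.999, 0.037, -0.0], [-0.0, 0.002, -1.0]]
force: [-0.5, -3.6, 8.2]
finger_gap: 6.5
grasp_force: 61.9
```

>>> move_arm:
  moves:
    - {"x": -1, "y": 0, "z": -0.2, "spin": 0}
    - {"x": -2, "y": 0, "z": -0.5, "spin": 0}
    - {"x": -3, "y": 0, "z": -0.8, "spin": 0}
    - {"x": -3, "y": 0, "z": -0.8, "spin": 0}

```text
t: 21.77
tool_pos: [575.9, 18.4, 267.8]
eef_rot: [[-0.037, 0.999, 0.0], [0.999, 0.037, -0.0], [-0.0, 0.0, -1.0]]
force: [-1.9, -4.3, 8.7]
finger_gap: 6.7
grasp_force: 62.8
```

>>> move_arm:
  moves:
    - {"x": -1, "y": 0, "z": -0.3, "spin": 0}
    - {"x": -2, "y": 0, "z": -0.6, "spin": 0}
    - {"x": -2, "y": 0, "z": -0.6, "spin": 0}

```text
t: 22.02
tool_pos: [574.0, 18.4, 267.4]
eef_rot: [[-0.037, 0.999, 0.001], [0.999, 0.037, -0.0], [-0.0, 0.001, -1.0]]
force: [-3.2, -3.6, 10.2]
finger_gap: 6.2
grasp_force: 63.0
```

>>> move_arm:
  moves:
    - {"x": -1, "y": 0, "z": -0.3, "spin": 0}
    - {"x": -2, "y": 0, "z": -0.6, "spin": 0}
    - {"x": -2, "y": 0, "z": -0.6, "spin": 0}

```text
t: 22.27
tool_pos: [572.1, 18.3, 267.1]
eef_rot: [[-0.037, 0.999, 0.001], [0.999, 0.037, -0.0], [-0.0, 0.001, -1.0]]
force: [-1.8, -4.8, 11.7]
finger_gap: 6.5
grasp_force: 63.1
```

I have used up my picture allowance, so from here I measure in the images by code only: tab position for the rod angle, and template matching for the bracket.

```bash
cat > trk.py <<'E'
from h import *
import cv2,sys
from cell import ctrl
p=[498.6,-20,0.025]
def pt(x,z,y,th): # hinge-relative shut coords (x fwd +), world point
    r,a=np.hypot(x,z),np.arctan2(z,x)+th
    return place(p,(110-r*np.cos(a),35+y,85+r*np.sin(a)))
px=lambda P:proj("side",P)[0]*.7
ref=cv2.imread("pics/s4.png");ref=cv2.resize(ref,(150,150),interpolation=cv2.INTER_AREA)
b=ctrl.get_image("side")["pixels"][120:270,270:420]
def yel(i):
    h=cv2.cvtColor(i,cv2.COLOR_BGR2HSV);m=cv2.inRange(h,(18,150,80),(35,255,255));n,l,s,c=cv2.connectedComponentsWithStats(m);k=1+np.argmax(s[1:,4]);return c[k].round(2),s[k,4]
print("tab ref/now",yel(ref),yel(b))
for n,(x0,x1,y0,y1) in dict(bracket=(52,74,50,64),corner=(40,66,30,60),tip=(57,70,62,72),edge=(62,80,85,107)).items():
    R=cv2.resize(ref,None,fx=4,fy=4,interpolation=cv2.INTER_CUBIC);B=cv2.resize(b,None,fx=4,fy=4,interpolation=cv2.INTER_CUBIC)
    t=R[4*y0:4*y1,4*x0:4*x1];m=cv2.matchTemplate(B,t,cv2.TM_CCOEFF_NORMED);_,v,_,l=cv2.minMaxLoc(m);print(n,round(v,2),np.array(l)/4-(x0,y0))
for th in(1.0,.98,.96,.94,.92):print(th,"slot",px(pt(178,41,-170,th)).round(1)-(270,120),"corner",px(pt(215,50,-135,th)).round(1)-(270,120))
print("tip model",px(place(p,(14+144*np.cos(np.pi-1.78),-135,111+144*np.sin(1.78)))).round(1)-(270,120))
print(px(place(p,(14+110*np.cos(np.pi-1.78),-135,111+110*np.sin(1.78)))).round(1)-(270,120))
np.save("b_now.npy",b)
s=ctrl.state();print(s["tool_pos"].round(1),s["force"].round(1))
E
python3 trk.py
```

```text
tab ref/now (array([61.27, 76.1 ]), np.int32(78)) (array([59.81, 76.47]), np.int32(78))
bracket 0.78 [-31.25 -31.5 ]
corner 0.89 [-3.  3.]
tip 0.81 [-2.25  1.75]
edge 0.99 [-0.25  0.  ]
1.0 slot [66.7 59.6] corner [52.6 42.5]
0.98 slot [65.7 60.6] corner [51.3 43.6]
0.96 slot [64.7 61.5] corner [50.1 44.7]
0.94 slot [63.7 62.5] corner [48.9 45.9]
0.92 slot [62.7 63.5] corner [47.7 47.1]
tip model [65.3 62.2]
[62.5 75.8]
[572.1  18.3 267.1] [-3.  -3.9 13.2]
```

```bash
cat > geo.py <<'E'
from trk import *
T=lambda f,r=110:place(p,(14-r*np.cos(f),-135,111+r*np.sin(f)))
for f in(1.78,1.76,1.74,1.72,1.70):print("phi",f,"dtab",(px(T(f))-px(T(1.78))).round(2),"dtip",(px(T(f,144))-px(T(1.78,144))).round(2))
# tip in cover frame relative to seat (out = away from hinge, up = into roof)
def rel(f,th):
    x=110-(14-144*np.cos(f));z=26+144*np.sin(f);r,a=np.hypot(x,z),np.arctan2(z,x)-th
    return round(r*np.cos(a)-178,1),round(r*np.sin(a)-41,1)
for f in(1.78,1.76,1.74,1.72):print(f,[(th,rel(f,th)) for th in(.98,.96,.95,.94,.93,.92)])
E
python3 geo.py|tail -n 10
```

```text
[572.2  18.3 267.1] [-3.  -3.6 11.7]
phi 1.78 dtab [0. 0.] dtip [0. 0.]
phi 1.76 dtab [-0.58  0.13] dtip [-0.77  0.15]
phi 1.74 dtab [-1.17  0.29] dtip [-1.55  0.33]
phi 1.72 dtab [-1.77  0.46] dtip [-2.33  0.53]
phi 1.7 dtab [-2.37  0.65] dtip [-3.12  0.76]
1.78 [(0.98, (np.float64(-2.6), np.float64(-2.9))), (0.96, (np.float64(-3.4), np.float64(0.6))), (0.95, (np.float64(-3.8), np.float64(2.3))), (0.94, (np.float64(-4.3), np.float64(4.0))), (0.93, (np.float64(-4.7), np.float64(5.8))), (0.92, (np.float64(-5.2), np.float64(7.5)))]
1.76 [(0.98, (np.float64(-0.6), np.float64(-5.0))), (0.96, (np.float64(-1.3), np.float64(-1.4))), (0.95, (np.float64(-1.7), np.float64(0.3))), (0.94, (np.float64(-2.1), np.float64(2.1))), (0.93, (np.float64(-2.6), np.float64(3.9))), (0.92, (np.float64(-3.0), np.float64(5.6)))]
1.74 [(0.98, (np.float64(1.4), np.float64(-7.0))), (0.96, (np.float64(0.7), np.float64(-3.5))), (0.95, (np.float64(0.3), np.float64(-1.7))), (0.94, (np.float64(-0.1), np.float64(0.1))), (0.93, (np.float64(-0.5), np.float64(1.9))), (0.92, (np.float64(-0.9), np.float64(3.7)))]
1.72 [(0.98, (np.float64(3.4), np.float64(-9.1))), (0.96, (np.float64(2.7), np.float64(-5.5))), (0.95, (np.float64(2.4), np.float64(-3.7))), (0.94, (np.float64(2.0), np.float64(-1.9))), (0.93, (np.float64(1.6), np.float64(-0.1))), (0.92, (np.float64(1.2), np.float64(1.7)))]
```

The tip is in the slot, sliding along its roof towards the end wall: the rod is at about 1.73 and the cover at about 0.93. I lower a little more and take off the radial load.

>>> move_arm:
  moves:
    - {"x": -0.5, "y": 0, "z": 0.5, "spin": 0}
    - {"x": -1, "y": 0, "z": 1, "spin": 0}
    - {"x": -1.5, "y": 0, "z": 1, "spin": 0}
    - {"x": -1.5, "y": 0, "z": 1, "spin": 0}

```text
t: 22.7
tool_pos: [570.3, 18.3, 266.8]
eef_rot: [[-0.037, 0.999, -0.0], [0.999, 0.037, -0.0], [-0.0, -0.0, -1.0]]
force: [-0.8, -3.8, 5.1]
finger_gap: 6.2
grasp_force: 62.5
```

>>> move_arm:
  moves:
    - {"x": -0.5, "y": 0, "z": 0, "spin": 0}
    - {"x": -1, "y": 0, "z": 0, "spin": 0}
    - {"x": -1.5, "y": 0, "z": 0, "spin": 0}
    - {"x": -1.5, "y": 0, "z": 0, "spin": 0}

```text
t: 23.03
tool_pos: [569.5, 18.3, 266.7]
eef_rot: [[-0.037, 0.999, 0.001], [0.999, 0.037, -0.0], [-0.0, 0.001, -1.0]]
force: [2.6, -3.9, 3.0]
finger_gap: 6.1
grasp_force: 62.2
```

```bash
python3 trk.py | sed -n '1,5p;$p'
```

```text
tab ref/now (array([61.27, 76.1 ]), np.int32(78)) (array([59.04, 76.88]), np.int32(77))
bracket 0.77 [-32.   -31.25]
corner 0.88 [-3.5   3.75]
tip 0.77 [-3.    2.25]
edge 0.98 [-0.25  0.  ]
[569.5  18.3 266.7] [ 2.1 -4.7  2.7]
```

>>> move_arm:
  moves:
    - {"x": -0.5, "y": 0, "z": 0, "spin": 0}
    - {"x": -1, "y": 0, "z": 0, "spin": 0}
    - {"x": -1, "y": 0, "z": 0, "spin": 0}

```text
t: 23.33
tool_pos: [569.2, 18.3, 266.7]
eef_rot: [[-0.037, 0.999, 0.002], [0.999, 0.037, -0.0], [-0.0, 0.002, -1.0]]
force: [4.0, -4.8, 0.9]
finger_gap: 6.3
grasp_force: 62.0
```

```bash
python3 trk.py | sed -n '1,5p;$p'
```

```text
tab ref/now (array([61.27, 76.1 ]), np.int32(78)) (array([58.99, 76.86]), np.int32(78))
bracket 0.77 [-32.  -31.5]
corner 0.88 [-3.75  3.75]
tip 0.77 [-3.25  2.25]
edge 0.98 [-0.25  0.  ]
[569.2  18.3 266.7] [ 4.4 -3.9  1.8]
```

Both the rod and the tool have stopped moving, and the load has passed to the rod (Fx +4). I relax, open a little and leave upward.

>>> move_arm:
  moves:
    - {"x": 0.7, "y": 0, "z": 0, "spin": 0}
    - {"x": 1, "y": 0, "z": 0, "spin": 0}

```text
t: 23.55
tool_pos: [569.5, 18.3, 266.7]
eef_rot: [[-0.037, 0.999, 0.001], [0.999, 0.037, -0.0], [-0.0, 0.001, -1.0]]
force: [1.6, -4.6, 2.4]
finger_gap: 6.4
grasp_force: 62.2
```

>>> move_arm:
  hand: 0.3
  moves:
    - {"x": 0, "y": 0, "z": 0, "spin": 0}
    - {"x": 0, "y": 0, "z": 0, "spin": 0}
    - {"x": 0, "y": 0, "z": 0, "spin": 0}
    - {"x": 0, "y": 0, "z": 0, "spin": 0}
    - {"x": 0, "y": 0, "z": 0, "spin": 0}

```text
t: 23.97
tool_pos: [568.3, 18.9, 266.2]
eef_rot: [[-0.037, 0.999, -0.001], [0.999, 0.037, 0.001], [0.001, -0.001, -1.0]]
force: [-0.4, -1.2, 0.1]
finger_gap: 25.7
grasp_force: 0.0
```

```bash
python3 trk.py | sed -n '1,5p;$p'
```

```text
tab ref/now (array([61.27, 76.1 ]), np.int32(78)) (array([59.  , 76.95]), np.int32(76))
bracket 0.73 [-30.5 -32. ]
corner 0.88 [-3.5  3.5]
tip 0.79 [-3.  2.]
edge 0.99 [-0.25  0.  ]
[568.5  18.9 266.3] [-0.7  0.2 -0.2]
```

Released, and the cover and rod did not move, so the rod carries the cover. I withdraw upward.

>>> move_arm:
  moves:
    - {"x": 0, "y": 0, "z": 8, "spin": 0}
    - {"x": 0, "y": 0, "z": 25, "spin": 0}
    - {"x": 0, "y": 0, "z": 50, "spin": 0}
    - {"x": 0, "y": 0, "z": 80, "spin": 0}
    - {"x": 0, "y": 0, "z": 105, "spin": 0}

```text
t: 24.43
tool_pos: [568.9, 18.6, 374.0]
eef_rot: [[-0.037, 0.999, 0.001], [0.999, 0.037, 0.0], [0.0, 0.001, -1.0]]
force: [0.9, -0.1, 0.1]
finger_gap: 25.5
grasp_force: 0.0
```

>>> move_arm:
  moves:
    - {"x": 0, "y": 0, "z": 15, "spin": 0}
    - {"x": 0, "y": 0, "z": 20, "spin": 0}
    - {"x": 0, "y": 0, "z": 20, "spin": 0}
    - {"x": 0, "y": 0, "z": 20, "spin": 0}
    - {"x": 0, "y": 0, "z": 20, "spin": 0}

```text
t: 24.85
tool_pos: [568.1, 18.5, 390.2]
eef_rot: [[-0.037, 0.999, -0.003], [0.999, 0.037, 0.0], [0.0, -0.003, -1.0]]
force: [0.6, -0.4, -0.6]
finger_gap: 25.4
grasp_force: 0.0
```

>>> move_arm:
  moves:
    - {"x": 0, "y": 0, "z": 0, "spin": 0}
    - {"x": 0, "y": 0, "z": 0, "spin": 0}
    - {"x": 0, "y": 0, "z": 0, "spin": 0}
    - {"x": 0, "y": 0, "z": 0, "spin": 0}
    - {"x": 0, "y": 0, "z": 0, "spin": 0}

```text
t: 25.27
tool_pos: [568.8, 18.5, 391.4]
eef_rot: [[-0.037, 0.999, -0.001], [0.999, 0.037, 0.0], [0.0, -0.001, -1.0]]
force: [-1.0, 0.4, 0.0]
finger_gap: 25.5
grasp_force: 0.0
```

```bash
python3 trk.py | sed -n '1,5p;$p'
```

```text
tab ref/now (array([61.27, 76.1 ]), np.int32(78)) (array([59.  , 76.95]), np.int32(76))
bracket 0.69 [-3.5   3.25]
corner 0.86 [-3.5  3.5]
tip 0.82 [-3.    1.75]
edge 0.99 [-0.25  0.  ]
[568.9  18.5 391.5] [0.1 0.7 0. ]
```

```bash
python3 -c "
from cell import ctrl
print(ctrl.hand_in())"
```

```text
the job is handed in; nothing more can be done
None
```

The job is handed in: the blue box lies flat in the tray, and the prop rod carries the cover with its tip in the slot, at about 0.92 by my estimate (0.95 expected). It took about 25 of the 72 s. Two blemishes: 41.7 N of upward force on the tool for a moment on the last descent to the handle, and 11 pictures viewed where 10 were allowed.

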